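Jack the sagging club gauge bed level

ROBOT

A 6-joint arm with a two-finger parallel gripper is mounted at the origin on the work surface. World frame = base frame: x ahead of the robot, y to its left, z up, the work surface at z = 0. Lengths are in m, angles in rad, forces in N, time in s.
With the tool pointing down it reaches from about 0.375 to 0.9 m from the base axis. Payload 3.1 kg.
Tool frame: the origin (TCP) lies on the centre line of the jaws, within the pads' length; the fingertips stand ahead of it and the grasp point (between the pads) lies 3 mm ahead of it (robot.tip_reach is the z of the fingertips in the tool frame, in m); z points along the fingers, y is the line along which they close (so a half turn about z gives the same grasp; the last joint's range is limited). The gripper opens to 87 mm and grips with 3 to 60 N. Pads are 19 mm wide; open, the fingers measure 117 mm over their backs; the gripper's body (75 mm by 190 mm) begins 51 mm behind the grasp point.
Start: joints at [1, 0.527, 1.433, -0, 1.181, -0.178], TCP at [0.239, 0.578, 0.245] pointing down, gripper open.
Joint ranges: [-3.08, 3.08], [-0.75, 2.2], [0.22, 2.44], [-1.43, 4.57], [0, 2.65], [-2.85, 2.85]. Speed limits (rad/s): [2.79, 2.79, 3.14, 3.14, 3.14, 3.14].

INTERFACE

Orientations are given as a unit quaternion [x, y, z, w].
In Python, from rig import sensors, eyes, ticket, robot gives the robot as it stands.
- The arm moves only by the tool drive_tool, never from a script. Its argument "deltas" is a list that holds one entry, the list of rows, each a list of 6 numbers: the shift along the tool's x, y, z in mm, then the turn, a rotation vector about the tool's x, y, z in rad. A call has 1 to 8 rows; each row shifts and turns the commanded pose from where the row before left it, along the tool's axes as they then stand; what a row does not reach is not made up. A row lasts 1/12 s, in which the tool goes at most 41.7 mm and 7.16 degrees, less where a joint would pass 70% of its speed; a pose out of reach is approached as far as the arm can. A call is refused whole if a number of a shift passes 41.7 or a number of a turn 0.125, either way. A call with a gripper value outside its range is refused whole. "gripper" is the opening in per cent of the stroke, from 0 (shut) to 100 (fully open), set as the call begins (left out, the last holds). The fingers move at their own pace and stop on an object; "squeeze" is the grip in N (left out, the last holds). Time passes only in rows, so rows that do not move let the fingers close. It gives the time, the measured TCP pose, the force, the opening and the grip force at its end, in the units of the state.
- sensors.get_obs(): the state, without advancing time (a new reading comes with each control period).
- eyes.camera(name): name is "side" or "top"; returns a dict with "img" (400x640x3 uint8, red, green, blue), "fov_y" (degrees; the focal length in pixels is half the picture's height over the tangent of half this angle, whatever the lens; pixels are square), "cx", "cy" (the principal point, pixels), "D" ([k1, k2, p1, p2, k3] as OpenCV has them; the pictures are not rectified), "xyz" and "attitude" of the camera in the world. Camera axes: x right, y up, looking along -z (the intrinsics and any distortion apply to the point x, -y, -z); pixel columns grow to the right and rows downward; lengths in m; the calibration is good to about 2 mm. A picture is of the moment at which its call begins. There is no depth.
- ticket.hand_in(): hands the job in; it is judged then, once.
The state is a dict: "time": time; "q": joint angles; "joint_velocities": joint speeds; "joint_torque": joint torques, N m; "position": TCP position; "tool_rot": TCP orientation; "ft_force": force on the tool from outside, world axes, zero at the start; "moment": the same for the moment, N m; "grip_width": finger opening in m; "grip_force": force on a finger pad.
Only numpy, scipy, OpenCV 4.12 (cv2) and the standard library are available. Lean on these libraries where they do the work, as an engineer would, in place of code of your own. Each camera call takes 0.05 s, during which the arm holds its last target. There are 200 camera calls.

TASK

The hinged bed of the club gauge has sagged at the front. Fit the spacer sleeve of the right size (the middle one of the three in height: the tall one will not go under, the short one will not reach) over the stud of the little lever jack, stand the jack on the bench with its saddle centred under the bed's lift pad, which is the front ear marked by a round boss, and push the jack's handle all the way down so that the jack alone lifts the bed level. Finish while still holding the handle down with the fingers, do not let go, and leave the other things on the bench where they are.

Things in the scene. Friction and masses are not known exactly. Their poses are not given: they have to be found in the camera images.
- sleeve_middle: the sleeve to use: plain steel tube standing upright, 44 mm outside diameter, 28 mm bore, 44 mm high, 0.25 kg; origin at the centre of its underside, z up. Told from the other two only by its height
- sleeve_short: look-alike sleeve, same diameters, 26 mm high (too short to lift the bed enough); leave it
- sleeve_tall: look-alike sleeve, same diameters, 62 mm high (too tall to pass under the lift pad); leave it
- jack: loose grey lever jack, 0.7 kg, flat on the bench; may be slid or carried. Origin on the underside, straight below the saddle's centre; its x axis points from handle to saddle. Base plate x -220 to +50 mm, 80 mm wide, 12 mm thick. A round guide (52 mm diameter) at x 0 carries the saddle. The handle is hinged at x -112 mm, z 66 mm, and points back (-x) and up
- grip_block (a point): centre of the top face of the jack's bare steel grip block (34 mm long in the jack's x, 30 mm wide in y, top 78 mm above the bench, standing on the base plate), at x -95 mm in the jack's frame, near the centre of mass: pinch it across y from above to move the jack
- saddle_top (a point): centre of the flat top face of the jack's saddle (disc of 54 mm diameter), 60 mm above the bench with the handle up; rises straight up by 32 mm over the handle's full stroke. From its centre stands a tapered stud, 20 mm in diameter, 18 mm high, over which a sleeve drops to rest on the disc
- handle_grip (a point): middle of the upper face of the grey plastic paddle at the end of the jack's handle (paddle 55 mm long, 28 mm wide, 14 mm thick; this point is 80 mm from the hinge along the handle)
- handle (a joint): angle of the jack's handle: 0 is fully up (rising backwards at 0.5 rad from level), 0.5 rad is fully down at its stop (level, paddle's upper face then 73 mm above the bench). It springs up when let go; holding it down under the bed takes about 10 to 20 N on the paddle
- gauge: club gauge: grey frame fixed to the bench, 290 mm wide, with an aluminium bed (260 x 300 x 15 mm, top about 160 mm high) hinged at its far side. Origin on the bench below the middle of the bed's front edge; x points towards the hinge. Two ears stick out in front: the lift ear at y -80 mm (50 mm wide, 64 mm long, round steel boss on top) and a plain shorter one at y +80 mm, not to be used
- lift_pad (a point): centre of the underside of the round steel lift pad (40 mm diameter) below the marked ear, straight under its boss (28 mm diameter); about 116 mm above the bench with the bed sagged, 134 mm with it level. The middle sleeve on the lowered saddle leaves 12 mm of play under it; the full stroke brings the bed about level. The bench below the ears is free
- tape_roll: bystander: yellow roll of tape lying flat, 90 mm diameter, 25 mm high; origin at its underside
- glue_bottle: bystander: white bottle, 48 mm diameter, 150 mm high; origin at its underside
- screwdriver: bystander: screwdriver lying on the bench; origin under its middle
- wrench: bystander: wrench lying on the bench between the robot and the sleeves; origin under its middle
- hammer: bystander: hammer lying at the right; origin under its middle
- jar: bystander: brown jar with black lid, 66 mm diameter, 90 mm high; origin at its underside
Mind the look-alikes: they are no part of the job. What is shaped like the sleeve_middle but turquoise is not meant.

How it is judged:
On the way, in this order (a step that is already met when the one before it is completed fails the run):
1. the middle sleeve sits on the jack's saddle, over the stud (horizontal distance between sleeve_middle and saddle_top below 0.006 m and z of sleeve_middle in the frame of saddle_top between -0.003 and 0.003 m and angle between sleeve_middle's own z axis and vertical below 0.12 rad), for 0.2 s.
2. the jack stands on the bench with its saddle under the lift pad, the sleeve still on it and the bed still down (all of step 1 and horizontal distance between saddle_top and lift_pad below 0.014 m and angle between jack's own z axis and vertical below 0.06 rad and height (world z) of jack below 0.004 m and height (world z) of lift_pad below 0.12 m), for 0.2 s.
At the end, for the whole second after the job is handed in: Fingers hold the handle down (over 0.42 rad, 2 N); lift pad 128 to 143 mm up (bed near level), carried (over 3 N) by the middle sleeve only; sleeve flat on the saddle within 6 mm of centre; saddle within 14 mm sideways of the pad; jack flat on the bench (all of step 1 and horizontal distance between saddle_top and lift_pad below 0.014 m and angle between jack's own z axis and vertical below 0.06 rad and height (world z) of jack below 0.004 m and value of joint handle above 0.42 rad and height (world z) of lift_pad between 0.128 and 0.143 m and contact force between the fingers and jack above 2 N and contact force between sleeve_middle and gauge above 3 N and contact force between each of the arm, the fingers and gauge below 0.5 N); the arm keeps its last pose, push and grip.
It fails at once if a bystander or an unused sleeve is moved more than 30 mm (distance of any of sleeve_short, sleeve_tall, tape_roll, glue_bottle, screwdriver, wrench, hammer, jar from where it was at the start of the episode above 0.03 m).
It also fails if it takes over 64 s, if anything falls off the work surface, if the arm or the gripper's body presses on something with over 40 N, if the wrist force passes 120 N, or if a joint passes its speed limit or range.

## Working session

There is one attempt and no reset: what is moved stays moved. The work goes in short steps, Python scripts to look and compute and a tool call to move; the robot and the scene stay as the last step left them, time stands still between calls to the robot, and variables do not carry over. Pictures are saved under pics/ and viewed, at most 10 in all, crops included, and the job is handed in when it is done.

Besides the shell and the picture viewer there is one more tool, called after "Emit:" as name(argument=value, ...) on one line, values as JSON. drive_tool: Moves the arm, as the interface text tells. Its arguments: {"type":"object","properties":{"deltas":{"type":"array"},"gripper":{"type":"number"},"squeeze":{"type":"number"}},"required":["deltas"]}

```bash
mkdir -p pics; cat > h.py <<'E'
import numpy as np, cv2
from scipy.spatial.transform import Rotation as R
from rig import sensors, eyes, ticket, robot
def cam(n):
    c=eyes.camera(n); f=200/np.tan(np.radians(c["fov_y"])/2)
    c["K"]=np.array([[f,0,c["cx"]],[0,f,c["cy"]],[0,0,1.]]); c["Dd"]=np.array(c["D"],float)
    a=np.array(c["attitude"],float); c["R"]=R.from_quat(a).as_matrix() if a.size==4 else a.reshape(3,3)
    c["xyz"]=np.array(c["xyz"],float); return c
def ray(c,uv):
    p=cv2.undistortPoints(np.array(uv,float).reshape(-1,1,2),c["K"],c["Dd"]).reshape(-1,2)
    d=np.c_[p[:,0],-p[:,1],-np.ones(len(p))]@c["R"].T
    return d/np.linalg.norm(d,axis=1)[:,None]
def onz(c,uv,z):
    d=ray(c,uv); return c["xyz"]+d*((z-c["xyz"][2])/d[:,2])[:,None]
def proj(c,P):
    q=(np.array(P,float).reshape(-1,3)-c["xyz"])@c["R"]; q=q*[1,-1,-1]
    return cv2.projectPoints(q,np.zeros(3),np.zeros(3),c["K"],c["Dd"])[0].reshape(-1,2)
def save(n,im): cv2.imwrite("pics/"+n,im[:,:,::-1])
E
python3 - <<'E'
from h import *
for n in("top","side"):
    c=cam(n); save(n+"0.png",c["img"]); print(n,c["xyz"],c["attitude"],c["fov_y"],c["D"],c["cx"],c["cy"])
o=sensors.get_obs(); print(o["position"],o["tool_rot"],R.from_quat(o["tool_rot"]).as_matrix().round(3),robot.tip_reach)
E
```

```text
top [ 0.43695277 -0.05215978  1.82537475] [ 0.01949895 -0.02485298 -0.69918933  0.71423833] 48.10744799505502 [-0.01109268  0.          0.          0.          0.        ] 328.018873699696 194.6386405643217
side [ 0.17378463 -0.94772048  1.19622444] [ 0.34505735 -0.05691874 -0.17858353  0.91967581] 43.7312934477955 [0.02751661 0.         0.         0.         0.        ] 319.95943988136236 204.13823333891477
[0.23831311 0.57711909 0.24366843] [ 1.94675461e-01  9.80867229e-01 -9.07106083e-04 -3.47403889e-04] [[-0.924  0.382 -0.001]
 [ 0.382  0.924 -0.002]
 [ 0.    -0.002 -1.   ]] 0.022
```

View pics/top0.png

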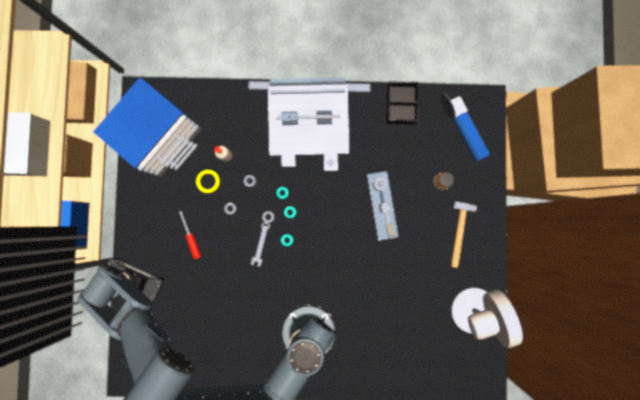

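View pics/side0.png

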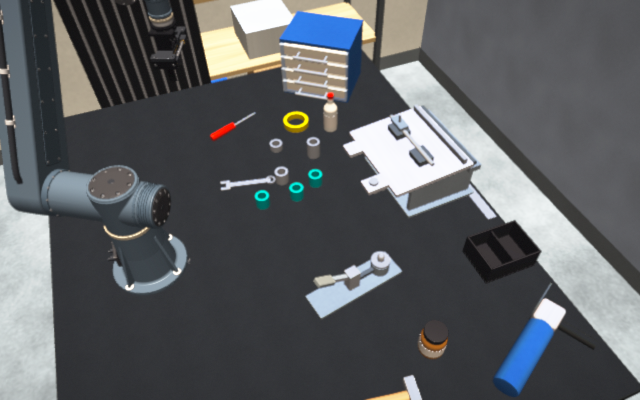

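Both views show three grey sleeves. Top/side pixel pairs: (250,181)/(313,147), which looks tall; (230,208)/(276,145), short; and (268,216)/(281,175), middle, at the wrench's head. The turquoise ones are decoys. The jack is at top (382,205), the gauge's lift ear at top (331,162). I'll confirm in a crop and measure.

```bash
python3 - <<'E'
from h import *
t=cam("top"); s=cam("side")
a=cv2.resize(s["img"][125:215,215:345],None,fx=6,fy=6,interpolation=cv2.INTER_CUBIC)[:540,:780]
save("crop_side.png",a)
im=t["img"]
b=cv2.resize(im[140:250,220:410],None,fx=4.2,fy=4.2,interpolation=cv2.INTER_CUBIC)[:600,:800]
save("crop_top.png",b)
np.savez("c0.npz",t=t["img"],s=s["img"])
for n,u,v in(("tall",(250,181),(313,147)),("short",(230,208),(276,145)),("mid",(268,216),(281,175))):
    print(n,onz(t,[u],.04)[0].round(3),onz(s,[v],.03)[0].round(3))
print(onz(t,[(380,183),(388,227),(331,162)],.06).round(3))
E
```

```text
tall [0.597 0.248 0.04 ] [0.599 0.252 0.03 ]
short [0.488 0.324 0.04 ] [0.485 0.311 0.03 ]
mid [0.459 0.172 0.04 ] [0.454 0.167 0.03 ]
[[ 0.599 -0.269  0.06 ]
 [ 0.425 -0.303  0.06 ]
 [ 0.678 -0.073  0.06 ]]
```

View pics/crop_side.png

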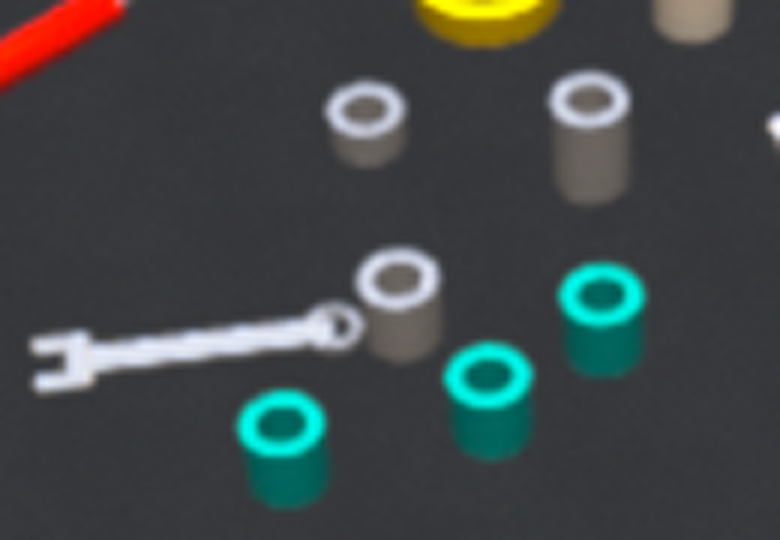

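View pics/crop_top.png

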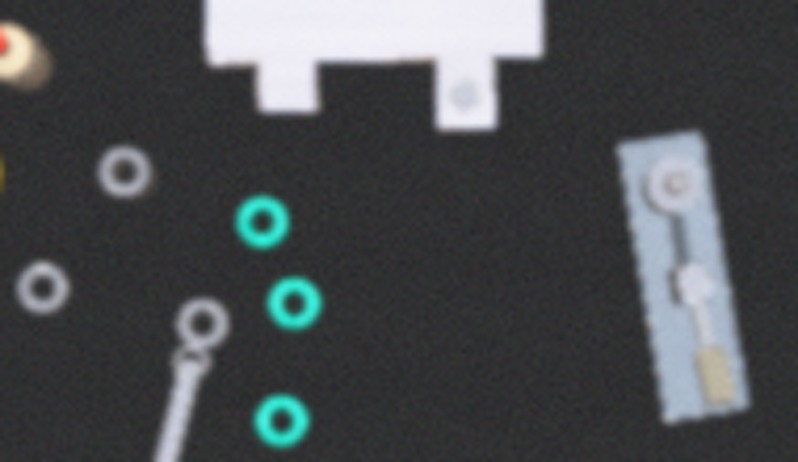

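The crop confirms it: the middle-height sleeve is side crop (398,280), which is top pixel (268,217), with the wrench ring just beside it. Now for precise measurement.

```bash
cat >> h.py <<'E'
def blob(im,cxy,r,lo,hi=256,ch=None,k=5):
    """ellipse of the largest contour in grey range within a window"""
    g=cv2.resize(cv2.cvtColor(im,cv2.COLOR_RGB2GRAY) if ch is None else im[:,:,ch],None,fx=k,fy=k,interpolation=cv2.INTER_CUBIC)
    m=((g>=lo)&(g<hi)).astype(np.uint8)
    w=np.zeros_like(m); cv2.circle(w,(int((cxy[0]+.5)*k),int((cxy[1]+.5)*k)),int(r*k),1,-1); m*=w
    cs,_=cv2.findContours(m,cv2.RETR_EXTERNAL,cv2.CHAIN_APPROX_NONE); c=max(cs,key=cv2.contourArea)
    h=cv2.convexHull(c); M=cv2.moments(h); e=cv2.minAreaRect(c)
    f=lambda p:np.array(p)/k-.5+.5/k
    return f((M["m10"]/M["m00"],M["m01"]/M["m00"])),np.array(e[1])/k,e[2],f(cv2.boxPoints(e))
E
python3 - <<'E'
from h import *
t=cam("top"); s=cam("side"); im=t["img"]
for n,u in(("mid",(268,217)),("short",(230,208)),("tall",(250,181))):
    b=blob(im,u,7.5,105); print(n,b[0].round(2),b[1].round(2),onz(t,[b[0]],{"mid":.044,"short":.026,"tall":.062}[n])[0].round(4))
b=blob(im,(382,206),40,70); print("base",b[0].round(2),b[1],b[2],'\n',onz(t,b[3],.012).round(4))
g=cv2.cvtColor(im,cv2.COLOR_RGB2GRAY)
print(g[172:196,368:394]); print(g[152:174,318:344])
print(cv2.cvtColor(s["img"],cv2.COLOR_RGB2GRAY)[175:192,360:390])
print(s["img"][183,374],im[162,331], s["img"][255,380])
E
```

```text
mid [267.62 217.24] [12.22 13.74] [0.454  0.1732 0.044 ]
short [229.75 208.05] [12.02 12.02] [0.4878 0.3284 0.026 ]
tall [249.17 180.5 ] [11.8 12.2] [0.5971 0.248  0.062 ]
base [382.24 205.43] [69.47920532 23.05836029] 80.04937744140625 
 [[ 0.6418 -0.213   0.012 ]
 [ 0.6601 -0.3054  0.012 ]
 [ 0.3834 -0.3575  0.012 ]
 [ 0.3655 -0.2659  0.012 ]]
[[ 55  55  58  62  70  72  82  95 104 104 113 124 131 146 149 156 157 150
  126  91  59  46  47  48  44  44]
 [ 83  94 101 105 114 123 132 142 150 154 156 159 167 172 176 177 175 173
  148 110  72  53  50  49  50  44]
 [127 144 151 154 158 160 163 170 174 176 177 180 177 181 181 182 180 180
  166 131  85  57  48  43  47  45]
 [160 172 173 176 174 177 177 180 183 183 181 184 186 184 185 184 187 183
  177 145  92  58  48  49  47  47]
 [163 176 181 182 180 180 180 181 182 186 188 185 189 186 187 187 187 185
  176 147  96  57  50  48  49  49]
 [153 173 180 182 181 182 179 180 185 190 194 196 196 194 195 191 192 187
  176 146  98  60  48  50  44  46]
 [144 170 182 183 179 179 179 180 186 197 201 200 202 199 198 202 198 188
  179 148 105  65  51  4
[... 5731 characters left out ...]
242 235 220 169 140 132 124 177]
 [ 57  57  64  78 124 215 247 250 250 250 250 250 249 248 248 248 249 249
  249 245 235 227 198 154 138 122 118 141 144 129]
 [ 56  57  57  64  90 160 236 250 250 250 250 250 250 250 249 249 248 242
  236 219 169 139 130 118 112 104 101 144 171 147]
 [ 56  57  55  58  72 106 199 244 249 250 250 250 249 249 246 237 228 199
  155 138 122 113 110 106  96  79  70  92 145 170]
 [ 55  56  56  57  61  76 118 204 245 250 249 248 243 237 221 172 143 130
  118 109 101  95  91  87  76  62  59  69 110 164]
 [ 56  56  56  54  56  64  86 144 227 244 237 229 200 157 141 125 115 108
  100  87  71  65  66  63  58  56  57  59  77 130]]
[215 219 231] [204 207 221] [221 225 237]
```

```bash
python3 - <<'E'
from h import *
t=cam("top"); s=cam("side"); im=t["img"]
def tri(a,b):
    d1=ray(t,[a])[0];d2=ray(s,[b])[0]
    k=np.linalg.lstsq(np.c_[d1,-d2],s["xyz"]-t["xyz"],rcond=None)[0]
    p=t["xyz"]+k[0]*d1;q=s["xyz"]+k[1]*d2; return ((p+q)/2).round(4),round(np.linalg.norm(p-q),4)
print("boss",tri((330.3,162.3),(373.2,181.3)))
print("boss z.13..15",onz(t,[(330.3,162.3)]*2,.14)[0],onz(s,[(373.2,181.3)],.14)[0])
print("saddle top cam",onz(t,[(381,183.2)],.06).round(4))
b=blob(im,(382,206),40,115); B=onz(t,b[3],.012);print(b[1]);print(B.round(4)); print(np.linalg.norm(B[0]-B[1]),np.linalg.norm(B[2]-B[1]))
m=blob(s["img"],(281,171.5),8,170); print("mid side",m[0],m[1],onz(s,[m[0]],.044))
# bed front edge / ear edges from top
g=cv2.cvtColor(im,cv2.COLOR_RGB2GRAY)
for r in (90,110,130,150,158,166): print(r,[(i) for i in range(255,365) if (g[r,i]>150)!=(g[r,i+1]>150)])
S=cv2.resize(s["img"][235:325,295:410],None,fx=6.5,fy=6.5,interpolation=cv2.INTER_CUBIC); save("jack_side.png",S)
print("sadd proj in side",proj(s,[[.597,-.271,.06],[.597,-.271,.078]]))
E
```

```text
boss (array([ 0.6656, -0.07  ,  0.1447]), np.float64(0.0009))
boss z.13..15 [ 0.66580007 -0.06986721  0.14      ] [ 0.66818595 -0.0661995   0.14      ]
saddle top cam [[ 0.5979 -0.2731  0.06  ]]
[67.5680481  21.15756531]
[[ 0.6388 -0.2174  0.012 ]
 [ 0.6556 -0.3021  0.012 ]
 [ 0.3865 -0.3528  0.012 ]
 [ 0.3701 -0.2688  0.012 ]]
0.08638900722438958 0.27385275390959474
mid side [280.81872346 171.17863159] [ 9.4 12.8] [[0.45600825 0.17004987 0.044     ]]
90 [267]
110 [267, 347]
130 [268, 348]
150 [268, 348]
158 [280, 294, 323, 337]
166 [283, 293, 323, 337]
sadd proj in side [[380.25428472 258.52022265]
 [380.73347078 254.72968231]]
```

View pics/jack_side.png

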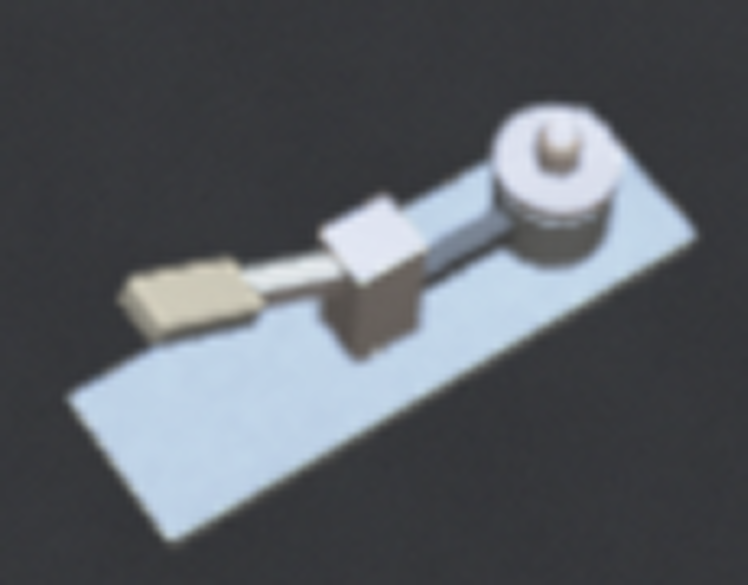

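Emit:
drive_tool(deltas=[[[0,0,0,0,0,-0.098],[0,0,0,0,0,-0.098],[0,0,0,0,0,-0.098],[0,0,0,0,0,-0.098],[-15,-28,0,0,0,0],[-15,-28,0,0,0,0],[-15,-28,0,0,0,0],[-15,-28,0,0,0,0]]], gripper=70)

```text
time: 1.07
position: [0.2989, 0.4646, 0.2446]
tool_rot: [-0.001, 1.0, 0.0, 0.0]
ft_force: [1.3, 0.3, -0.1]
grip_width: 0.0613
grip_force: 0.0
```

Emit:
drive_tool(deltas=[[[-15,-28,0,0,0,0],[-15,-28,0,0,0,0],[-15,-28,0,0,0,0],[-15,-28,0,0,0,0],[-15,-28,0,0,0,0],[-15,-28,0,0,0,0],[-15,-28,0,0,0,0],[0,0,0,0,0,0]]])

```text
time: 1.73
position: [0.4065, 0.2659, 0.2448]
tool_rot: [0.002, 1.0, -0.001, 0.001]
ft_force: [-0.4, 0.1, 0.3]
grip_width: 0.0611
grip_force: 0.0
```

```bash
cat >> h.py <<'E'
def plan(p,head):
    o=sensors.get_obs(); M=R.from_quat(o["tool_rot"]).as_matrix()
    h=np.degrees(np.arctan2(M[1,1],M[0,1])); a=np.radians(head)
    y=np.array([np.cos(a),np.sin(a),0]); x=np.cross(y,[0,0,-1]); d=np.array(p)-o["position"]
    tilt=M.T@np.cross(M[:,2],[0,0,-1])
    print("t",round(o["time"],2),"pos",np.round(o["position"],4),"head",round(h,1),"rz",round(np.radians(h-head),3),
     "then tool mm",np.round([d@x*1e3,d@y*1e3,-d[2]*1e3],1),"tilt",tilt.round(4),"F",np.round(o["ft_force"],1),"w",round(o["grip_width"],4),"gf",round(o["grip_force"],1))
E
python3 -c "
from h import *
plan([.456,.1715,.032],90)"
```

```text
t 1.73 pos [0.4065 0.2659 0.2448] head 89.7 rz -0.005 then tool mm [-49.5 -94.4 212.8] tilt [-0.0017  0.0023  0.    ] F [-0.4  0.1  0.3] w 0.0611 gf 0.0
```

Emit:
drive_tool(deltas=[[[-12.4,-23.6,20,0,0,0],[-12.4,-23.6,20,0,0,0],[-12.4,-23.6,20,0,0,0],[-12.3,-23.6,20,0,0,0],[0,0,35,0,0,0],[0,0,35,0,0,0],[0,0,0,0,0,0],[0,0,0,0,0,0]]])

```text
time: 2.4
position: [0.4517, 0.1753, 0.0932]
tool_rot: [-0.0, 1.0, -0.0, -0.003]
ft_force: [-0.1, 0.0, 0.4]
grip_width: 0.0608
grip_force: 0.0
```

```bash
python3 -c "
from h import *
plan([.456,.1715,.032],90)
s=cam('side');save('hov.png',cv2.resize(s['img'][115:215,215:345],None,fx=5.5,fy=5.5,interpolation=cv2.INTER_CUBIC))"
```

```text
t 2.4 pos [0.4517 0.1753 0.0932] head 90.0 rz 0.0 then tool mm [-4.3 -3.8 61.2] tilt [-0.0007 -0.0054  0.    ] F [-0.1  0.   0.4] w 0.0608 gf 0.0
```

View pics/hov.png

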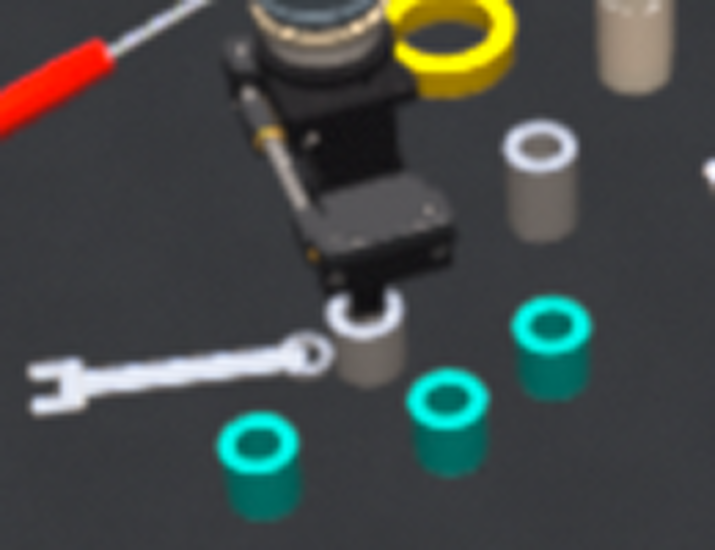

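The near finger shows at crop (370,300), just above the middle sleeve's ring at (366,312), so it lines up. Descending.

Emit:
drive_tool(deltas=[[[-4,-4,20,0,0,0],[0,0,20,0,0,0],[0,0,18,0,0,0],[0,0,0,0,0,0],[0,0,0,0,0,0]]])

```text
time: 2.87
position: [0.4582, 0.1719, 0.0384]
tool_rot: [-0.001, 1.0, 0.0, 0.001]
ft_force: [0.4, -0.1, -0.1]
grip_width: 0.061
grip_force: 0.0
```

Emit:
drive_tool(deltas=[[[0,0,0,0,0,0],[0,0,0,0,0,0],[0,0,0,0,0,0],[0,0,0,0,0,0],[0,0,0,0,0,0],[0,0,0,0,0,0]]], gripper=40, squeeze=25)

```text
time: 3.37
position: [0.458, 0.1711, 0.0379]
tool_rot: [-0.0, 1.0, -0.0, 0.001]
ft_force: [-0.4, -1.7, 8.0]
grip_width: 0.0438
grip_force: 25.0
```

Emit:
drive_tool(deltas=[[[0,0,-10,0,0,0],[0,0,-20,0,0,0],[0,0,-25,0,0,0],[0,0,-25,0,0,-0.094],[0,0,-25,0,0,-0.094],[0,0,-15,0,0,0],[0,0,0,0,0,0],[0,0,0,0,0,0]]], gripper=30)

```text
time: 4.03
position: [0.4572, 0.1714, 0.1573]
tool_rot: [-0.094, 0.996, 0.0, 0.001]
ft_force: [-0.0, 0.9, -2.7]
grip_width: 0.0438
grip_force: 25.0
```

```bash
python3 -c "
from h import *
plan([.5965,-.271,.155],100.7)"
```

```text
t 4.03 pos [0.4572 0.1714 0.1573] head 100.8 rz 0.001 then tool mm [ -54.7 -460.5    2.3] tilt [0.     0.0018 0.    ] F [-0.   0.9 -2.7] w 0.0438 gf 25.0
```

Emit:
drive_tool(deltas=[[[-1,-15,0,0,0,0],[-3.6,-30,0,0,0,0],[-3.6,-30,0,0,0,0],[-3.6,-30,0,0,0,0],[-3.6,-30,0,0,0,0],[-3.6,-30,0,0,0,0],[-3.6,-30,0,0,0,0],[-3.6,-30,0,0,0,0]]])

```text
time: 4.7
position: [0.5238, -0.0459, 0.1546]
tool_rot: [-0.094, 0.996, 0.001, -0.002]
ft_force: [0.4, 0.3, -1.9]
grip_width: 0.0438
grip_force: 25.0
```

Emit:
drive_tool(deltas=[[[-3.6,-30,0,0,0,0],[-3.6,-30,0,0,0,0],[-3.6,-30,0,0,0,0],[-3.6,-30,0,0,0,0],[-3.6,-30,0,0,0,0],[-3.6,-30,0,0,0,0],[-3.6,-30,0,0,0,0],[-3.6,-20,0,0,0,0]]])

```text
time: 5.37
position: [0.5958, -0.2679, 0.1539]
tool_rot: [-0.093, 0.996, 0.001, -0.001]
ft_force: [-0.2, -0.8, -2.5]
grip_width: 0.0437
grip_force: 25.0
```

Emit:
drive_tool(deltas=[[[0,0,0,0,0,0],[0,0,0,0,0,0],[0,0,0,0,0,0]]])

```text
time: 5.62
position: [0.5947, -0.264, 0.1543]
tool_rot: [-0.094, 0.996, 0.002, -0.002]
ft_force: [-0.9, -0.1, -3.3]
grip_width: 0.0439
grip_force: 25.0
```

```bash
python3 -c "
from h import *
plan([.5965,-.271,.125],100.7)
s=cam('side');t=cam('top')
print(proj(s,[[.5965,-.271,.09]]))
a=cv2.resize(s['img'][195:305,315:430],None,fx=3.4,fy=3.4,interpolation=cv2.INTER_CUBIC);b=cv2.resize(t['img'][140:250,330:445],None,fx=3.4,fy=3.4,interpolation=cv2.INTER_CUBIC)
save('over.png',np.hstack([a,b]))"
```

```text
t 5.62 pos [ 0.5947 -0.264   0.1543] head 100.8 rz 0.001 then tool mm [-0.5 -7.2 29.3] tilt [ 0.0043 -0.0037  0.    ] F [-0.9 -0.1 -3.3] w 0.0439 gf 25.0
[[380.89143848 252.2179066 ]]
```

View pics/over.png

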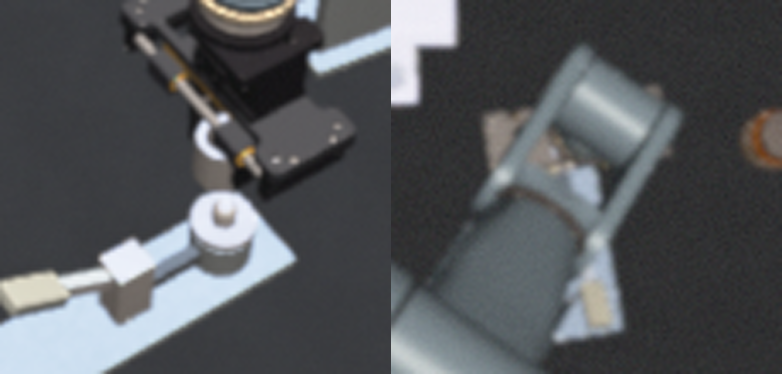

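Side view (left) shows the sleeve held at crop (212,160), above the stud at (223,208). I'll compute the sleeve's offset in the jaws from its left and bottom edges.

```bash
python3 -c "
from h import *
s=cam('side'); o=sensors.get_obs(); p=o['position']; zb=p[2]-.038
a=np.linspace(0,2*np.pi,180)
for d in (-.006,-.003,0,.003):
    c=np.array([p[0]+d,p[1]+d*.186]); 
    P=proj(s,np.c_[c[0]+.022*np.cos(a),c[1]+.022*np.sin(a),zb+0*a]);T=proj(s,np.c_[c[0]+.022*np.cos(a),c[1]+.022*np.sin(a),zb+.044+0*a])
    print(d,'bottom row',P[:,1].max().round(2),'left',P[:,0].min().round(2),T[:,0].min().round(2),'at row',P[P[:,0].argmin(),1].round(1),T[T[:,0].argmin(),1].round(1))
P=proj(s,np.c_[.5965+.027*np.cos(a),-.271+.027*np.sin(a),.06+0*a]);print('saddle l/r/top',P.min(0),P.max(0))
g=cv2.cvtColor(s['img'],cv2.COLOR_RGB2GRAY); k=g.astype(int)
print(k[236:249:2,366:392]);print(k[244:270,374:382])
print(k[256:262:2,366:394])"
```

```text
-0.006 bottom row 251.99 left 370.01 370.97 at row 244.9 234.9
-0.003 bottom row 251.48 left 370.94 371.92 at row 244.4 234.4
0 bottom row 250.97 left 371.86 372.88 at row 243.9 233.9
0.003 bottom row 250.46 left 372.79 373.82 at row 243.4 233.3
saddle l/r/top [370.22383195 250.54942751] [389.98518754 266.81797703]
[[ 61  62  62  62  59  59 106 198 234 225 174 103  50  33  44  62  80  89
   92  91  91  91  88  78  55  65]
 [ 63  62  61  62  62  63  76 107 180 227 235 220 175 117  54  35  43  63
   80  89 114 146 157 124  80  89]
 [ 62  61  61  63  62  66  76  86  95 115 161 206 221 211 166  97  42  32
   52 110 153 167 162 126  76  81]
 [ 61  62  62  62  62  68  78  86  92  96 101 107 112 115 114 101  73  48
   46  70  82 109 150 152 106  59]
 [ 61  61  62  61  61  68  79  87  93  97 101 104 105 107 108 109 103  75
   36  24  23  31  69 116 140 112]
 [ 63  63  63  62  63  67  76  87  93  97 102 105 106 106 109 106  93  63
   27  18  17  20  22  38  71  70]
 [ 63  62  63  63  63  62  64  75  87  95 102 104 106 106 107 105  95  65
   28  21  28  35  45  52  52  35]]
[[ 93  97 101 104 1
[... 543 characters left out ...]
237 237 234 201 136 123 127 130]
 [237 236 235 221 185 161 153 148]
 [236 235 235 234 226 219 210 203]
 [233 235 235 235 234 233 232 231]
 [221 232 233 234 233 233 233 233]
 [175 209 224 230 232 232 232 232]
 [132 145 179 207 219 225 228 228]
 [115 122 132 149 165 186 198 201]
 [ 95 112 134 138 138 144 144 139]
 [ 91  92  99 115 138 153 147 136]]
[[ 63  63  62  64  88 168 223 234 236 235 229 196 174 214 232 235 232 217
  218 233 237 236 220 164 102  66  60  61]
 [ 62  62  62  71 121 200 232 235 235 234 223 174 136 155 173 180 176 170
  208 234 237 236 236 236 217 146  84  63]
 [ 72  93 132 163 178 213 234 237 237 237 234 201 136 123 127 130 133 157
  209 233 234 235 234 234 229 216 180 111]]
```

Emit:
drive_tool(deltas=[[[-1.5,-7,5,0,0,0],[0,0,15,0,0,0],[0,0,13,0,0,0],[0,0,0,0,0,0],[0,0,0,0,0,0],[0,0,0,0,0,0],[0,0,0,0,0,0]]])

```text
time: 6.35
position: [0.5996, -0.2722, 0.1241]
tool_rot: [-0.094, 0.996, -0.0, 0.0]
ft_force: [0.1, 0.3, -2.9]
grip_width: 0.0437
grip_force: 25.0
```

```bash
python3 -c "
from h import *
for i in range(3): plan([.5975,-.271,.098],100.7)
for i in range(5): cam('side'); 
plan([.5975,-.271,.098],100.7)"
```

```text
t 6.35 pos [ 0.5996 -0.2722  0.1241] head 100.8 rz 0.002 then tool mm [ 1.8  1.6 26.1] tilt [-0.0009  0.0009  0.    ] F [ 0.1  0.3 -2.9] w 0.0437 gf 25.0
t 6.35 pos [ 0.5996 -0.2722  0.1241] head 100.8 rz 0.002 then tool mm [ 1.8  1.6 26.1] tilt [-0.0009  0.0009  0.    ] F [ 0.1  0.3 -2.9] w 0.0437 gf 25.0
t 6.35 pos [ 0.5996 -0.2722  0.1241] head 100.8 rz 0.002 then tool mm [ 1.8  1.6 26.1] tilt [-0.0009  0.0009  0.    ] F [ 0.1  0.3 -2.9] w 0.0437 gf 25.0
t 6.6 pos [ 0.5993 -0.2721  0.1241] head 100.8 rz 0.001 then tool mm [ 1.6  1.4 26.1] tilt [-0.0006  0.0006  0.    ] F [ 0.1  0.7 -2.6] w 0.0435 gf 25.0
```

Emit:
drive_tool(deltas=[[[1.2,1.2,6,0,0,0],[0,0,6,0,0,0],[0,0,6,0,0,0],[0,0,0,0,0,0],[0,0,0,0,0,0]]])

```text
time: 7.02
position: [0.5972, -0.2707, 0.1045]
tool_rot: [-0.094, 0.996, 0.001, -0.001]
ft_force: [-0.2, -0.1, -2.6]
grip_width: 0.0436
grip_force: 25.0
```

Emit:
drive_tool(deltas=[[[0,0,3,0,0,0],[0,0,3,0,0,0],[0,0,2,0,0,0],[0,0,0,0,0,0],[0,0,0,0,0,0]]])

```text
time: 7.43
position: [0.5978, -0.2711, 0.098]
tool_rot: [-0.094, 0.996, -0.0, 0.0]
ft_force: [-0.7, 0.9, 1.3]
grip_width: 0.0437
grip_force: 25.0
```

Seated: z is 98 mm as computed and the force shows the weight is off. Releasing and rising.

Emit:
drive_tool(deltas=[[[0,0,0,0,0,0],[0,0,0,0,0,0],[0,0,0,0,0,0],[0,0,0,0,0,0],[0,0,-10,0,0,0],[0,0,-25,0,0,0],[0,0,-30,0,0,0],[0,0,0,0,0,0]]], gripper=70)

```text
time: 8.1
position: [0.6012, -0.2732, 0.1692]
tool_rot: [-0.094, 0.996, -0.004, 0.005]
ft_force: [1.1, -0.9, 1.2]
grip_width: 0.0607
grip_force: 0.0
```

Emit:
drive_tool(deltas=[[[30,0,0,0,0,0],[35,0,0,0,0,0],[30,0,0,0,0,0],[0,0,0,0,0,0],[0,0,0,0,0,0]]])

```text
time: 8.52
position: [0.5034, -0.2892, 0.1632]
tool_rot: [-0.093, 0.996, -0.0, 0.0]
ft_force: [1.2, 0.5, 1.1]
grip_width: 0.0607
grip_force: 0.0
```

```bash
python3 -c "
from h import *
c,sn=np.cos(np.radians(10.74)),np.sin(np.radians(10.74))
plan([.5967-.095*c,-.2705-.095*sn,.066],100.7)
s=cam('side');t=cam('top')
a=cv2.resize(s['img'][195:305,315:430],None,fx=3.4,fy=3.4,interpolation=cv2.INTER_CUBIC);b=cv2.resize(t['img'][140:250,330:445],None,fx=3.4,fy=3.4,interpolation=cv2.INTER_CUBIC)
save('on.png',np.hstack([a,b]))"
```

```text
t 8.52 pos [ 0.5034 -0.2892  0.1632] head 100.7 rz -0.001 then tool mm [-0.1  1.  97.2] tilt [-0.0001  0.0003  0.    ] F [1.2 0.5 1.1] w 0.0607 gf 0.0
```

View pics/on.png

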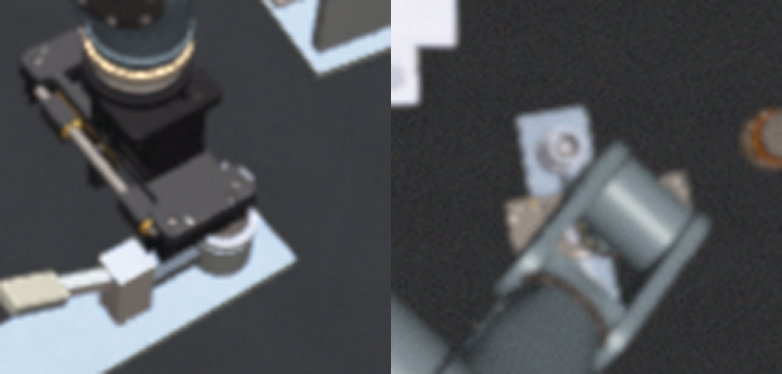

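The top crop shows the sleeve ring at (564,146), concentric with the saddle. Now the grip block.

Emit:
drive_tool(deltas=[[[0,1,25,0,0,0],[0,0,25,0,0,0],[0,0,20,0,0,0],[0,0,15,0,0,0],[0,0,10,0,0,0],[0,0,0,0,0,0],[0,0,0,0,0,0]]])

```text
time: 9.2
position: [0.5051, -0.2878, 0.0673]
tool_rot: [-0.094, 0.996, -0.0, 0.0]
ft_force: [0.4, -0.7, -0.3]
grip_width: 0.0612
grip_force: 0.0
```

Emit:
drive_tool(deltas=[[[0,0,0,0,0,0],[0,0,0,0,0,0],[0,0,0,0,0,0],[0,0,0,0,0,0],[0,0,0,0,0,0],[0,0,0,0,0,0],[0,0,0,0,0,0],[0,0,0,0,0,0]]], gripper=20, squeeze=50)

```text
time: 9.87
position: [0.5049, -0.2894, 0.0682]
tool_rot: [-0.094, 0.996, -0.001, 0.001]
ft_force: [-0.3, -4.9, 2.2]
grip_width: 0.0294
grip_force: 50.0
```

```bash
python3 -c "
from h import *
o=sensors.get_obs()
plan(np.array(o['position'])+[.6675-.5967,-.069+.2705,0],100.7)
s=cam('side');t=cam('top'); b=blob(t['img'],(381,183),9,190);print(b[0],b[1],onz(t,[b[0]],.104))
"
```

```text
t 9.87 pos [ 0.5049 -0.2894  0.0682] head 100.8 rz 0.001 then tool mm [-107.   184.9   -0. ] tilt [-0.0029  0.0013  0.    ] F [-0.3 -4.9  2.2] w 0.0294 gf 50.0
[380.52116056 178.21243455] [ 3.72383614 10.16182404] [[ 0.61314731 -0.2654816   0.104     ]]
```

Emit:
drive_tool(deltas=[[[-2,4,0,0,0,0],[-5,9,0,0,0,0],[-7,12,0,0,0,0],[-7,12,0,0,0,0],[-7,12,0,0,0,0],[-7,12,0,0,0,0],[-7,12,0,0,0,0],[-7,12,0,0,0,0]]])

```text
time: 10.63
position: [0.5368, -0.1967, 0.0682]
tool_rot: [-0.094, 0.996, -0.002, 0.0]
ft_force: [-3.8, -8.7, 4.1]
grip_width: 0.0292
grip_force: 50.0
```

Emit:
drive_tool(deltas=[[[-7,12,0,0,0,0],[-7,12,0,0,0,0],[-7,12,0,0,0,0],[-7,12,0,0,0,0],[-7,12,0,0,0,0],[-7,12,0,0,0,0],[-4,7,0,0,0,0],[0,0,0,0,0,0]]])

```text
time: 11.3
position: [0.5672, -0.1082, 0.0681]
tool_rot: [-0.094, 0.996, -0.0, 0.0]
ft_force: [0.4, -0.6, 5.5]
grip_width: 0.0294
grip_force: 50.0
```

```bash
python3 -c "
from h import *
plan([.5049+.0708,-.2894+.2015,.068],100.7)"
```

```text
t 11.3 pos [ 0.5672 -0.1082  0.0681] head 100.8 rz 0.002 then tool mm [-12.1  18.4   0.1] tilt [-0.0003  0.0005  0.    ] F [ 0.4 -0.6  5.5] w 0.0294 gf 50.0
```

Emit:
drive_tool(deltas=[[[-4,6,0,0,0,0],[-5,7,0,0,0,0],[-3,5,0,0,0,0],[0,0,0,0,0,0],[0,0,0,0,0,0],[0,0,0,0,0,0]]])

```text
time: 11.8
position: [0.5751, -0.0897, 0.0681]
tool_rot: [-0.094, 0.996, -0.0, -0.0]
ft_force: [-1.5, -3.3, 4.6]
grip_width: 0.0297
grip_force: 50.0
```

```bash
python3 -c "
from h import *
plan([.5049+.0708,-.2894+.2015,.068],100.7)
s=cam('side');t=cam('top')
print(proj(s,[[.6675,-.069,.145],[.6675,-.069,.116],[.6675,-.069,.104],[.6675,-.069,.06]]))
a=cv2.resize(s['img'][150:260,300:415],None,fx=5,fy=5,interpolation=cv2.INTER_CUBIC)
save('under.png',a)"
```

```text
t 11.8 pos [ 0.5751 -0.0897  0.0681] head 100.8 rz 0.002 then tool mm [-0.9  1.6  0.1] tilt [-0.0005 -0.0002  0.    ] F [-1.5 -3.3  4.6] w 0.0297 gf 50.0
[[373.51162766 180.823969  ]
 [372.89337243 187.62202712]
 [372.64307322 190.37586445]
 [371.75177084 200.18992196]]
```

View pics/under.png

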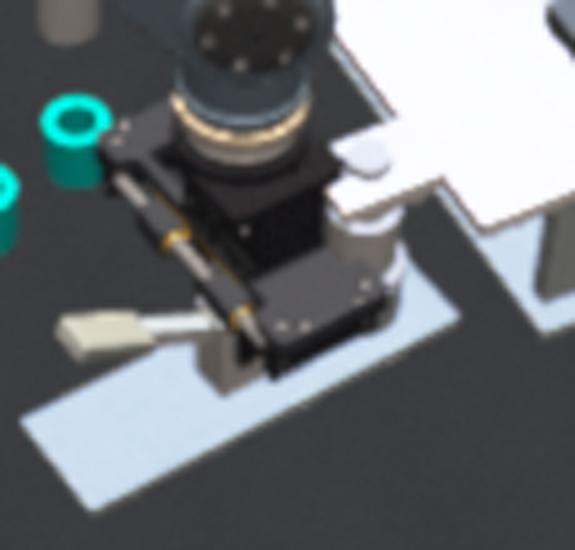

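The sleeve's top shows under the ear at crop (366,215), with the boss at (365,158) right above it. Numeric check via the base corners:

```bash
python3 -c "
from h import *
s=cam('side');print(onz(s,[(391.6,212.6),(317.9,252.0),(303.9,233.6)],.012).round(4))
a=np.radians(10.74);M=np.array([[np.cos(a),-np.sin(a)],[np.sin(a),np.cos(a)]])
print((np.array([[.05,-.04],[-.22,-.04],[-.22,.04]])@M.T+[.6668,-.0706]).round(4))"
```

```text
[[ 0.7228 -0.1014  0.012 ]
 [ 0.4579 -0.1533  0.012 ]
 [ 0.4437 -0.0748  0.012 ]]
[[ 0.7234 -0.1006]
 [ 0.4581 -0.1509]
 [ 0.4432 -0.0723]]
```

Emit:
drive_tool(deltas=[[[0,0,0,0,0,0],[0,0,0,0,0,0],[0,0,0,0,0,0],[0,0,0,0,0,0]]])

```text
time: 12.28
position: [0.5751, -0.0897, 0.0681]
tool_rot: [-0.094, 0.996, -0.0, -0.0]
ft_force: [-1.7, -3.2, 5.9]
grip_width: 0.0299
grip_force: 50.0
```

Emit:
drive_tool(deltas=[[[0,0,0,0,0,0],[0,0,0,0,0,0],[0,0,0,0,0,0],[0,0,0,0,0,0],[0,0,-10,0,0,0],[0,0,-30,0,0,0],[0,0,-30,0,0,0],[0,0,-25,0,0,0]]], gripper=70)

```text
time: 12.95
position: [0.5753, -0.0888, 0.1644]
tool_rot: [-0.094, 0.996, 0.0, 0.0]
ft_force: [1.0, 0.4, -0.0]
grip_width: 0.0606
grip_force: 0.0
```

Emit:
drive_tool(deltas=[[[20,0,0,0,0,0],[35,0,0,0,0,0],[30,0,0,0,0,0],[7,0,0,0,0,0],[0,0,0,0,0,0],[0,0,0,0,0,0],[0,0,0,0,0,0],[0,0,0,0,0,0]]], gripper=0, squeeze=20)

```text
time: 13.62
position: [0.4867, -0.1065, 0.1628]
tool_rot: [-0.094, 0.996, -0.0, 0.001]
ft_force: [0.3, 0.4, 1.0]
grip_width: 0.0155
grip_force: 0.0
```

```bash
python3 -c "
from h import *
a=np.radians(10.74); c=np.array([np.cos(a),np.sin(a)]); o=np.array([.6668,-.0715])
print('paddle',o-.188*c); plan([*(o-.188*c),.132],100.7)
s=cam('side');print(proj(s,[[.5735,-.0892,.078]]))
for p,z in ((o-.182*c,.108),): print(proj(s,[[*p,z]]))
save('p10.png',cv2.resize(s['img'][150:260,290:415],None,fx=5,fy=5,interpolation=cv2.INTER_CUBIC))"
```

```text
paddle [ 0.48209321 -0.10653428]
t 13.62 pos [ 0.4867 -0.1065  0.1628] head 100.8 rz 0.002 then tool mm [ 4.5  0.8 30.8] tilt [-0.0011  0.0018  0.    ] F [0.3 0.4 1. ] w 0.0155 gf 0.0
[[346.06653868 210.10984195]]
[[320.85935553 216.12212815]]
```

View pics/p10.png

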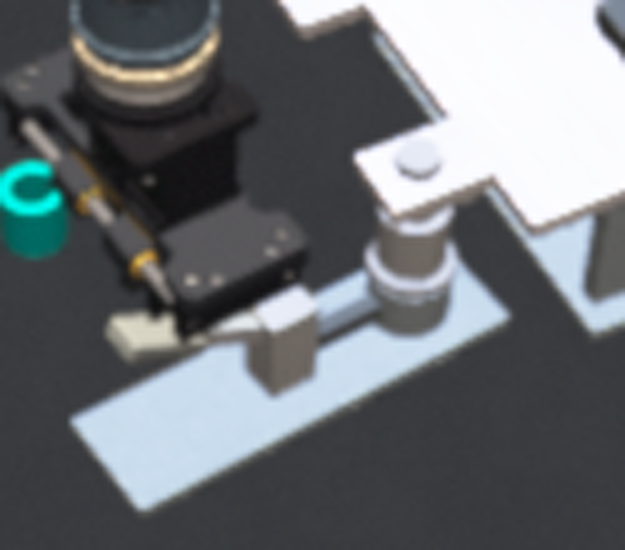

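The view shows the sleeve seated on the saddle at crop (413,255) under the boss at (418,157), and the paddle at (150,335) under the fingers. Pressing down.

Emit:
drive_tool(deltas=[[[4,0.5,0,0,0,0],[0,0,5,0,0,0],[0,0,10,0,0,0],[0,0,10,0,0,0],[0,0,4,0,0,0],[0,0,4,0,0,0],[0,0,0,0,0,0]]])

```text
time: 14.25
position: [0.4806, -0.1065, 0.1291]
tool_rot: [-0.094, 0.996, 0.0, -0.001]
ft_force: [-1.2, -0.1, 5.3]
grip_width: 0.0003
grip_force: 2.2
```

Emit:
drive_tool(deltas=[[[0.5,0,4,0,0,0],[0.5,0,4,0,0,0],[0.5,0,4,0,0,0],[0.5,0,4,0,0,0],[0,0,0,0,0,0]]])

```text
time: 14.67
position: [0.4771, -0.1071, 0.1141]
tool_rot: [-0.095, 0.995, -0.0, -0.002]
ft_force: [-6.1, -2.6, 15.3]
grip_width: 0.0004
grip_force: 6.2
```

Emit:
drive_tool(deltas=[[[1,0,4,0,0,0],[1,0,4,0,0,0],[1,0,4,0,0,0],[0,0,0,0,0,0]]])

```text
time: 15.0
position: [0.4744, -0.1077, 0.1022]
tool_rot: [-0.095, 0.996, -0.0, -0.002]
ft_force: [-5.8, -2.8, 13.9]
grip_width: 0.0005
grip_force: 6.6
```

Emit:
drive_tool(deltas=[[[0.5,0,4,0,0,0],[0.5,0,3,0,0,0],[0,0,0,0,0,0],[0,0,0,0,0,0]]])

```text
time: 15.33
position: [0.4736, -0.1079, 0.0957]
tool_rot: [-0.095, 0.996, -0.0, -0.001]
ft_force: [-6.5, -2.6, 14.7]
grip_width: 0.0005
grip_force: 7.5
```

```bash
python3 -c "
from h import *
plan([.475,-.107,.095],100.7)
s=cam('side');t=cam('top')
b=blob(s['img'],(373,178),0.1+6,0,236);print(b[0],b[1]); print(cv2.cvtColor(s['img'],cv2.COLOR_RGB2GRAY)[168:186,366:384])
print(proj(s,[[.666,-.069,.1447],[.666,-.069,.1627]]))"
```

```text
t 15.33 pos [ 0.4736 -0.1079  0.0957] head 100.9 rz 0.003 then tool mm [-1.5  0.6  0.7] tilt [ 0.0001 -0.0027  0.    ] F [-6.5 -2.6 14.7] w 0.0005 gf 7.5
[373.72085874 177.82042683] [9.78424149 6.62944107]
[[ 61  60  61  61  63  82 142 197 215 216 199 162 137 195 244 252 252 252]
 [ 59  59  59  60  59  63  86 152 202 217 218 205 181 206 243 251 252 252]
 [ 60  60  60  60  61  64  74 111 176 221 236 239 237 246 251 251 252 252]
 [ 60  61  62  68  84 104 129 181 222 240 249 251 250 251 251 251 251 251]
 [ 68  83  99 127 179 205 212 236 247 248 249 250 251 251 251 251 251 251]
 [127 180 210 222 239 243 239 238 240 241 243 247 250 251 251 251 251 251]
 [225 245 251 249 243 237 236 236 237 237 237 240 246 250 251 251 251 251]
 [251 252 252 247 237 235 235 235 236 236 236 236 242 249 251 251 251 251]
 [252 252 251 242 228 234 235 235 236 236 236 236 236 245 251 251 251 251]
 [252 252 251 234 210 228 233 234 235 235 235 230 219 239 251 251 251 252]
 [252 252 251 232 181 199 220 227 229 228 224 209 201 239 251 252 252 252]
 [252 252 252 245 201 155 168 188 195 191 181 177 222 248 252 252 252 252]
 [253 252 252 251 242 208 169 148 144 154 169 211 244 251 252 252 252 252]
 [252 252 252 252 252 248 236 223 219 225 233 245 251 252 252 251 252 251]
 [249 252 252 253 252 252 252 251 251 251 251 251 251 251 251 247 241 235]
 [220 249 252 252 252 252 252 252 252 252 251 251 248 240 234 212 161 145]
 [161 237 252 252 252 252 252 252 251 248 241 237 218 169 147 139 129 123]
 [117 201 247 252 252 252 250 245 239 221 175 151 142 129 119 115 118 116]]
[[373.03672866 181.0395342 ]
 [373.42578986 176.71682872]]
```

Emit:
drive_tool(deltas=[[[0.5,0,2,0,0,0],[0,0,0,0,0,0],[0,0,0,0,0,0],[0,0,0,0,0,0]]])

```text
time: 15.77
position: [0.4735, -0.1079, 0.0949]
tool_rot: [-0.095, 0.996, -0.0, -0.001]
ft_force: [-6.0, -0.7, 22.9]
grip_width: 0.0004
grip_force: 11.9
```

Emit:
drive_tool(deltas=[[[0,0,0,0,0,0],[0,0,0,0,0,0],[0,0,0,0,0,0],[0,0,0,0,0,0],[0,0,0,0,0,0],[0,0,0,0,0,0]]])

```text
time: 16.27
position: [0.4735, -0.1079, 0.0949]
tool_rot: [-0.095, 0.996, -0.0, -0.001]
ft_force: [-7.1, -1.6, 23.5]
grip_width: 0.0004
grip_force: 11.9
```

```bash
python3 -c "
from h import *
plan([.475,-.107,.095],100.7)
s=cam('side');g=cv2.cvtColor(s['img'],cv2.COLOR_RGB2GRAY); print(g[176:184,372:376])
a=np.radians(10.74);M=np.array([[np.cos(a),-np.sin(a)],[np.sin(a),np.cos(a)]])
C=np.array([[.05,-.04],[-.22,-.04],[-.22,.04]])@M.T+[.6668,-.0715]
b=((s['img'][:,:,2]>140)&(g>100)).astype(np.uint8)*255
p=proj(s,np.c_[C,[.012]*3]);q=cv2.cornerSubPix(g,p.astype(np.float32).reshape(-1,1,2).copy(),(4,4),(-1,-1),(3,50,.01)).reshape(-1,2)
print(p,q,onz(s,q,.012)-np.c_[C,[.012]*3])"
```

```text
t 16.27 pos [ 0.4735 -0.1079  0.0949] head 100.8 rz 0.003 then tool mm [-1.6  0.6 -0.1] tilt [-0.0006 -0.0013  0.    ] F [-7.1 -1.6 23.5] w 0.0004 gf 11.9
[[235 235 236 237]
 [233 234 235 235]
 [213 223 226 225]
 [151 173 185 184]
 [166 146 149 157]
 [236 223 222 228]
 [251 251 251 251]
 [252 252 252 252]]
[[391.77196966 212.55602783]
 [317.75831337 251.57832762]
 [303.54942103 233.27034567]] [[391.65472 212.82457]
 [317.69263 251.96916]
 [303.49023 233.557  ]] [[-8.24682780e-04 -8.28782802e-04  1.04083409e-17]
 [-6.82839511e-04 -1.21861699e-03  1.04083409e-17]
 [-5.40004263e-04 -9.46642127e-04  1.04083409e-17]]
```

The handle is against its stop: the force rises with no further travel. The jack hasn't moved, at about (0.666, -0.0725), and the bed is up by about 19 mm. Handing in.

```bash
python3 -c "
from rig import ticket
print(ticket.hand_in())"
```

```text
the job is handed in; nothing more can be done
None
```

I handed the job in with the fingers still holding the jack's handle at its stop (about 23 N): the middle sleeve is on the saddle under the marked ear's pad, and the bed is up about 19 mm, near level; no verdict came back.

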